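# Clamp the freshly glued jewellery case under the swing-arm press

## Task

The lining of the little dark-red case on the bench press has just been glued and must set under pressure. Swing the blue press arm round over the case until it seats in its end stop, and only then push the black knob straight down 15 mm, so that the red collar stands in the green zone, never beyond it. Hold it there for three seconds and finish while still holding it down; leave the case lying on the cork bed where it is and do not disturb the other things on the counter.

Things in the scene. Friction and masses are not known exactly. Their poses are not given: they have to be found in the camera images.
- press: fixed bench press. Grey base 250 x 130 mm, 14 mm high; origin on the counter under its centre, z up. Its x runs from the cork bed (centre x = -65 mm) to a 28 mm steel column (axis x = +65 mm, y = 0, top 154 mm up). The blue arm turns level about the column, top 130 mm up, the plunger 130 mm from the column's axis: along the press's -y when parked (arm joint 0), along -x over the bed when seated.
- bed (a point): centre of the cork bed's top (88 x 104 mm), 18 mm above the counter; the plunger stands over it when the arm is seated
- pivot (a point): point on the upright axis of the arm's hinge (the column's axis), 120 mm above the counter
- swing_arm (a joint): angle of the blue arm, rad: 0 parked, 1.57 the end stop with the plunger over the bed; grows as the arm turns clockwise seen from above. Starts between 0 and 0.5. Friction of 0.1 N m (0.8 N at the knob) keeps it where it is left; from 1.15 a sprung roller resists (about 4 N at the knob), past 1.4 it snaps the arm on to the stop and holds it there against 3 N or so.
- plunger (a joint): downward travel of the plunger (knob, stem, red collar), m: 0 up, 0.024 bottom; springs back up when let go. The red collar is in the green zone (8 mm tall, on white plates beside the stem) from 0.011 to 0.019. With the arm seated the foot meets the case at 0.010. Pushing takes about 5 N at first, 8 N just before the foot meets the case, about 17 N at 0.015.
- knob_top (a point): centre of the knob's top, 221 mm above the counter with the plunger up. The black knob is round, 40 mm across, 31 mm tall, and swivels freely on its upright 12 mm stem; below it 40 mm of free height to the arm's bushing (40 mm across). The arm can be swung by pushing or gripping the knob's side; finger pads that move down as they close may drag the plunger down some millimetres.
- foot: round rubber foot of the plunger, 38 mm across, on a spring of its own; origin at the centre of its underside, 65 mm above the counter with the plunger up (10 mm above the case)
- knob: the black knob; origin at the centre of its underside, 31 mm below knob_top
- red_case: dark-red hinged jewellery case, closed, 72 x 88 x 37 mm, lying loose on the cork bed; origin at the centre of its underside, z up
- copper_bell: copper hand bell with a wooden grip, 59 mm across, 90 mm tall, standing loose; origin under its centre; a bystander
- ribbon_red: spool of red ribbon lying loose, 78 x 116 x 26 mm; origin at its underside; a bystander
- egg_cup: little polished cup, 43 mm across, 40 mm tall, loose; origin under its centre; a bystander
- salt_shaker: white shaker, 39 mm across, 70 mm tall, standing loose; origin under its centre; a bystander
Not all that is in view belongs to the job. There is more than one size of the red_case; the one meant has the size given above.

How it is judged:
On the way, in this order (a step that is already met when the one before it is completed fails the run):
1. the arm is seated at its end stop with the plunger still up (value of joint swing_arm above 1.52 rad and value of joint plunger below 0.0095 m), for 0.2 s.
2. the plunger is held with its collar in the green zone for three seconds (value of joint swing_arm above 1.5 rad and value of joint plunger between 0.011 and 0.019 m and contact force between foot and red_case above 2 N), for 2.8 s.
At the end, for the whole second after the job is handed in: The arm is seated (joint above 1.50), the robot pushes the knob and keeps the plunger 11 to 19 mm down (collar in the green zone), the foot presses the case with more than 2 N, and the case lies flat within 20 mm of the bed's centre. The robot is still holding at the end (all of step 2 and contact force between any of the fingers, the arm and knob above 3 N and horizontal distance between red_case and bed below 0.02 m and angle between red_case's own z axis and vertical below 0.1 rad); the arm keeps its last pose, push and grip.
It fails at once if the plunger is pushed down before the arm is seated (value of joint plunger above 0.0105 m and value of joint swing_arm below 1.45 rad).
It fails at once if the plunger is pushed beyond the green zone (value of joint plunger above 0.021 m).
It fails at once if the case is shifted (distance of red_case from where it was at the start of the episode above 0.015 m).
It fails at once if a bystander is disturbed (distance of any of copper_bell, ribbon_red, egg_cup, salt_shaker from where it was at the start of the episode above 0.02 m).
It also fails if it takes over 46 s, if anything falls off the work surface, if the arm or the gripper's body presses on something with over 40 N, if the wrist force passes 120 N, or if a joint passes its speed limit or range.

## Robot

A 6-joint arm with a two-finger parallel gripper is mounted at the origin on a cart in front of the work surface, level with it; the furniture and walls round the work are solid. World frame = base frame: x ahead of the robot, y to its left, z up, the work surface at z = 0. Lengths are in m, angles in rad, forces in N, time in s.
With the tool pointing down it reaches from about 0.3 to 0.875 m from the base axis. Payload 6.4 kg.
Tool frame: the origin (TCP) lies at the very end of the fingers, on their centre line; the grasp point (between the pads) lies 19 mm behind it; z points along the fingers, y is the line along which they close (so a half turn about z gives the same grasp; the last joint's range is limited). The gripper opens to 85 mm and grips with 20 to 120 N. Pads are 22 mm wide; open, the fingers measure 114 mm over their backs; the gripper's body (76 mm by 85 mm) begins 54 mm behind the grasp point. The pads swing forward as they close: fully open they stand 13 mm farther back than shut.
Start: joints at [-1.51, 0.181, 1.607, -0, 1.354, -0.206], TCP at [0.152, -0.555, 0.231] pointing down, gripper open.
Joint ranges: [-2.99, 2.99], [-0.89, 2.07], [0.3, 2.58], [-1.14, 4.28], [0, 2.63], [-3.12, 3.12]. Speed limits (rad/s): [2.57, 2.57, 3.01, 3.14, 3.14, 3.14].

## Interface

Orientations are given as a unit quaternion [w, x, y, z].
In Python, from bench import ctrl gives the robot as it stands.
- The arm moves only by the tool jog_arm, never from a script. Its argument "series" is a list that holds one entry, the list of rows, each a list of 7 numbers: the shift along the tool's x, y, z in mm, then the turn, a rotation vector about the tool's x, y, z in rad, then the finger opening in mm, from 0 to 85.4. In form: [[[tx, ty, tz, rx, ry, rz, gripper], ...]]. A call has exactly 10 rows; each row shifts and turns the commanded pose from where the row before left it, along the tool's axes as they then stand; what a row does not reach is not made up. A row lasts 1/10 s, in which the tool goes at most 50 mm and 8.59 degrees, less where a joint would pass 70% of its speed; a pose out of reach is approached as far as the arm can. A call with a gripper value outside its range is refused whole. The fingers move at their own pace and stop on an object; the grip force is fixed at half the most. Time passes only in rows, so rows that do not move let the fingers close, or fill a call up. It gives the time, the measured TCP pose, the force, the opening and the grip force at its end, in the units of the state.
- ctrl.get_obs(): the state, without advancing time (a new reading comes with each control period).
- ctrl.camera(name): name is "side" or "top"; returns a dict with "frame" (480x640x3 uint8, blue, green, red), "z_map" (480x640 float32, m along the optical axis (not along the pixel's ray), 0 where there is no reading), "fx", "fy", "cx", "cy" (pixels), "k1" (the pictures are not rectified: a ray, as slopes to the right and down, at radius r is drawn at 1 + k1 r^2 times it, then the intrinsics apply), "xyz" and "rotation" of the camera in the world. Camera axes: x right, y down, z forward; pixel columns grow to the right and rows downward; lengths in m; the calibration is good to about 2 mm. A picture is of the moment at which its call begins.
- ctrl.hand_in(): hands the job in; it is judged then, once.
The state is a dict: "time_s": time; "q": joint angles; "dq": joint speeds; "joint_efforts": joint torques, N m; "eef_pos": TCP position; "eef_rot": TCP orientation; "wrist_force": force on the tool from outside, world axes, zero at the start; "torque": the same for the moment, N m; "opening": opening from 0.0 (shut) to 1.0 (fully open); "grasp_force": force on a finger pad.
Only numpy, scipy, OpenCV 4.12 (cv2) and the standard library are available. Lean on these libraries where they do the work, as an engineer would, in place of code of your own. Each camera call takes 0.05 s, during which the arm holds its last target. There are 200 camera calls.

## Working session

There is one attempt and no reset: what is moved stays moved. The work goes in short steps, Python scripts to look and compute and a tool call to move; the robot and the scene stay as the last step left them, time stands still between calls to the robot, and variables do not carry over. Pictures are saved under pics/ and viewed, at most 10 in all, crops included, and the job is handed in when it is done.

Besides the shell and the picture viewer there is one more tool, called after "Request:" as name([rows], argument=value, ...), one row to a line, values as JSON. jog_arm: Moves the arm, as the interface text tells. Its arguments: {"type":"object","properties":{"series":{"type":"array"}},"required":["series"]}

```bash
mkdir -p pics; cat > h.py <<'E'
import numpy as np, cv2
from bench import ctrl
def rays(c,px):
    px=np.atleast_2d(np.float64(px)); K=np.array([[c['fx'],0,c['cx']],[0,c['fy'],c['cy']],[0,0,1.]])
    s=cv2.undistortPoints(px.reshape(-1,1,2),K,np.array([c['k1'],0,0,0.])).reshape(-1,2)
    return np.c_[s,np.ones(len(s))]
def R(c):
    return np.array(c['rotation']).reshape(3,3)
def onplane(c,px,z):
    d=rays(c,px)@R(c).T; o=np.array(c['xyz']); return o+d*((z-o[2])/d[:,2])[:,None]
def bydepth(c,px):
    p=np.atleast_2d(px).astype(int); z=c['z_map'][p[:,1],p[:,0]]
    return np.array(c['xyz'])+(rays(c,px)*z[:,None])@R(c).T
def cloud(c):
    v,u=np.mgrid[:480,:640]; return bydepth(c,np.c_[u.ravel(),v.ravel()]).reshape(480,640,3)
E
python3 - <<'E'
from h import *
a=ctrl.camera('top');b=ctrl.camera('side')
for n,c in(('top',a),('side',b)):
    cv2.imwrite(f'pics/{n}0.png',c['frame']); np.save(f'{n}0.npy',c,allow_pickle=True)
    print(n,c['xyz'],np.array(c['rotation']).round(3).tolist(),c['fx'],c['k1'])
print(ctrl.get_obs())
E
```

```text
top [ 0.45578337 -0.00925611  1.16476686] [-0.063, 0.708, -0.701, 0.046] 496.8784700730357 -0.05525391766437996
side [ 0.56554466 -1.12863863  0.74392637] [-0.516, 0.857, -0.015, 0.004] 529.9575224781147 -0.10653445610343742
{'time_s': 0.1, 'q': array([-1.51030372e+00,  1.81502049e-01,  1.60789409e+00, -1.17025562e-05,
        1.35378496e+00, -2.06301513e-01]), 'dq': array([-0.00059478, -0.00067117, -0.00207146,  0.00124873, -0.00023811,
       -0.00016115]), 'joint_efforts': array([ 6.38770598e-04, -4.45876372e+01, -3.52237594e+01, -2.19023236e-04,
        4.16971918e-03,  2.89364334e-05]), 'eef_pos': array([ 0.1515755 , -0.55415587,  0.23046111]), 'eef_rot': array([-7.92527280e-04,  9.91115317e-01,  1.33002996e-01,  5.21530989e-05]), 'wrist_force': array([-0.91047339, -0.25778312,  0.26993585]), 'torque': array([ 0.01892364,  0.00167358, -0.00946818]), 'grasp_force': 0.0, 'opening': 0.9994659383032684}
```

View pics/top0.png

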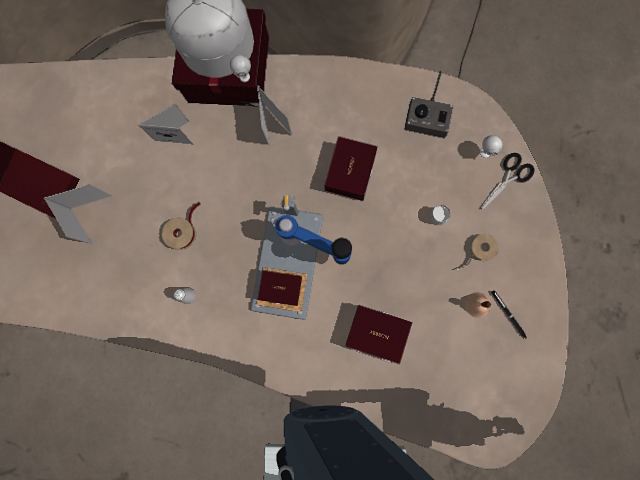

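View pics/side0.png

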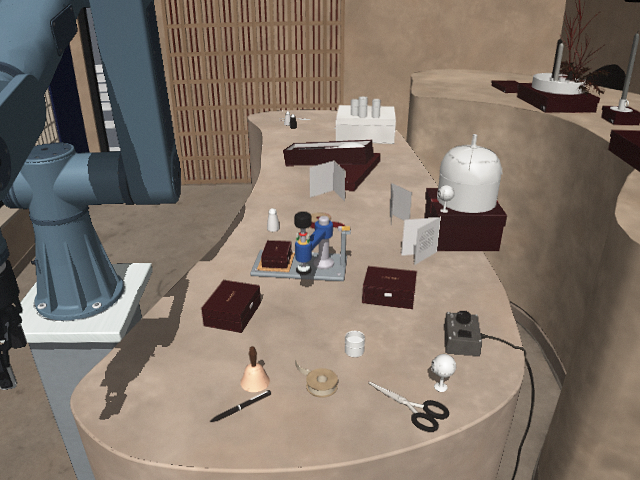

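The top view shows the column top at about (287,226), the knob at (342,247) and the case on the cork at (280,287). The bell is at (478,305), the egg cup at (440,214), the ribbon at (178,232) and the shaker at (183,295). The rotation is a quaternion, so I'm fixing the helper and then measuring.

```bash
python3 - <<'E'
s=open('h.py').read()
s=s.replace("    return np.array(c['rotation']).reshape(3,3)","    q=np.array(c['rotation']).ravel()\n    return Rotation.from_quat(q[[1,2,3,0]]).as_matrix() if q.size==4 else q.reshape(3,3)").replace("import numpy as np, cv2","import numpy as np, cv2\nfrom scipy.spatial.transform import Rotation")
open('h.py','w').write(s)
E
cat > m.py <<'E'
from h import *
def blob(m,near=None):
    n,l,st,ce=cv2.connectedComponentsWithStats(m.astype(np.uint8))
    i=1+np.argmax(st[1:,4]); return l==i
def measure(a,b):
    out={}
    for n,c in(('top',a),('side',b)):
        P=cloud(c); f=c['frame'].astype(int); ok=c['z_map']>0
        hsv=cv2.cvtColor(c['frame'],cv2.COLOR_BGR2HSV)
        reg=ok&(P[...,0]>.2)&(P[...,0]<.75)&(P[...,1]>-.25)&(P[...,1]<.3)
        dark=blob(reg&(f.max(2)<70)&(P[...,2]>.17)&(P[...,2]<.25))
        blue=blob(reg&(hsv[...,0]>95)&(hsv[...,0]<130)&(hsv[...,1]>120)&(P[...,2]>.08)&(P[...,2]<.16))
        out[n]=(P,dark,blue,reg)
        for k,m in(('knob',dark),('blue',blue)):
            q=P[m]; print(n,k,m.sum(),'lo',q.min(0).round(3),'hi',q.max(0).round(3))
        q=P[dark]; t=np.percentile(q[:,2],95)
        s=dark&(abs(P[...,2]-t)<.004); v,u=np.nonzero(s)
        (cx,cy),r=cv2.minEnclosingCircle(np.c_[u,v].astype(np.float32))
        print(n,'knob top z',t.round(4),'px',round(cx),round(cy),'xyz',onplane(c,(cx,cy),.221).round(4), 'circle fit of cloud',cv2.minEnclosingCircle(P[s][:,:2].astype(np.float32)))
    return out
E
python3 - <<'E'
from m import *
a=np.load('top0.npy',allow_pickle=True).item();b=np.load('side0.npy',allow_pickle=True).item()
o=measure(a,b)
P,d,bl,reg=o['top']
f=a['frame'].astype(int)
# case
hsv=cv2.cvtColor(a['frame'],cv2.COLOR_BGR2HSV)
red=reg&((hsv[...,0]<8)|(hsv[...,0]>165))&(hsv[...,1]>120)&(P[...,2]>.048)&(P[...,2]<.062)
n,l,st,ce=cv2.connectedComponentsWithStats(red.astype(np.uint8))
for i in range(1,n):
    if st[i,4]>150: print('case',ce[i],[np.array(x).round(4) for x in cv2.minAreaRect(P[l==i][:,:2].astype(np.float32))],np.median(P[l==i][:,2]))
for n,c in(('top',a),('side',b)):
    P=o[n][0]; reg=o[n][3]
    s=reg&(abs(P[...,2]-.154)<.006)&(abs(P[...,0]-.5)<.15)&(abs(P[...,1]-.07)<.12); q=P[s]; print(n,'column top',len(q),q.mean(0).round(4),q.min(0).round(3),q.max(0).round(3))
P=o['top'][0]; s=o['top'][3]&(abs(P[...,2]-.014)<.004)&(abs(f.max(2)-f.min(2))<45); s=blob(s)
print('base',[np.array(x).round(4) for x in cv2.minAreaRect(P[s][:,:2].astype(np.float32))])
print('table z',np.median(P[330:340,120:160,2]), 'cols',onplane(a,(287,226),.154))
E
```

```text
top knob 334 lo [ 0.556 -0.029  0.192] hi [0.594 0.01  0.224]
top blue 791 lo [ 0.556 -0.029  0.103] hi [0.654 0.13  0.15 ]
top knob top z 0.2213 px 341 247 xyz [[ 0.5749 -0.0105  0.221 ]] circle fit of cloud ((0.575371503829956, -0.010419328697025776), 0.01871907338500023)
side knob 239 lo [ 0.557 -0.036  0.185] hi [ 0.595 -0.003  0.223]
side blue 597 lo [ 0.555 -0.036  0.098] hi [0.652 0.118 0.147]
side knob top z 0.2215 px 302 215 xyz [[ 0.574  -0.0218  0.221 ]] circle fit of cloud ((0.5747417211532593, -0.017836933955550194), 0.01713467203080654)
case [348.88050314 186.43081761] [array([ 0.7355, -0.0198]), array([0.0967, 0.0315]), np.float64(87.5226)] 0.05059908404310154
case [279.14924039 287.78820375] [array([0.5046, 0.1277]), array([0.0864, 0.0669]), np.float64(82.1425)] 0.053340029990150084
case [378.47794118 333.79754902] [array([ 0.4052, -0.0941]), array([0.1231, 0.0938]), np.float64(72.883)] 0.050657133038641056
top column top 129 [0.6303 0.1058 0.1519] [ 0.558 -0.01   0.148] [0.644 0.119 0.156]
side column top 110 [0.6007 0.0383 0.153 ] [ 0.561 -0.026  0.148] [0.642 0.119 0.16 ]
base [array([0.5669, 0.117 ]), array([0.13  , 0.2495]), np.float64(81.4593)]
table z -0.0010744604810645209 cols [[0.62690163 0.1021426  0.154     ]]
```

Press yaw comes out at about -8.5°. The pivot is near (0.631, 0.107), and the knob radius of 131 mm matches the text. The arm is at about 0.30 rad, and the seated knob will be at about (0.503, 0.127), which agrees with the case position. Next I move above the knob, then turn the tool.

Request:
jog_arm([
  [[27.6,-20.6,-5,0,0,0,85],[27.6,-20.6,-5,0,0,0,85],[27.6,-20.6,-5,0,0,0,85],[27.6,-20.6,-5,0,0,0,85],[27.6,-20.6,-5,0,0,0,85],[27.6,-20.6,-5,0,0,0,85],[27.6,-20.6,-5,0,0,0,85],[27.6,-20.6,-5,0,0,0,85],[27.6,-20.6,-5,0,0,0,85],[27.6,-20.6,-5,0,0,0,85]],
])

```text
time_s: 1.1
eef_pos: [0.364, -0.2818, 0.2812]
eef_rot: [-0.0, 0.991, 0.133, -0.0]
wrist_force: [0.4, -0.6, 0.1]
opening: 0.998
grasp_force: 0.0
```

Request:
jog_arm([
  [[27.6,-20.6,0,0,0,0,85],[27.6,-20.6,0,0,0,0,85],[27.6,-20.6,0,0,0,0,85],[27.6,-20.6,0,0,0,0,85],[27.6,-20.6,0,0,0,0,85],[27.6,-20.6,0,0,0,0,85],[27.6,-20.6,0,0,0,0,85],[27.6,-20.6,0,0,0,0,85],[27.6,-20.6,0,0,0,0,85],[27.6,-20.6,0,0,0,0,85]],
])

```text
time_s: 2.1
eef_pos: [0.5759, -0.0104, 0.2808]
eef_rot: [-0.0, 0.991, 0.133, -0.0]
wrist_force: [0.5, -0.6, 0.0]
opening: 0.998
grasp_force: 0.0
```

Request:
jog_arm([
  [[0,0,0,0,0,-0.086,85],[0,0,0,0,0,-0.086,85],[0,0,0,0,0,-0.086,85],[0,0,0,0,0,-0.086,85],[0,0,0,0,0,-0.086,85],[0,0,0,0,0,-0.086,85],[0,0,0,0,0,-0.086,85],[0,0,0,0,0,-0.086,85],[0,0,0,0,0,-0.086,85],[0,0,0,0,0,-0.086,85]],
])

```text
time_s: 3.1
eef_pos: [0.5751, -0.0116, 0.2807]
eef_rot: [-0.0, 0.845, 0.536, -0.0]
wrist_force: [0.9, -0.9, 0.2]
opening: 0.995
grasp_force: 0.0
```

Request:
jog_arm([
  [[0,0,15,0,0,0,85],[0,0,15,0,0,0,85],[0,0,15,0,0,0,85],[0,0,15,0,0,0,85],[0,0,15,0,0,0,85],[0,0,15,0,0,0,85],[0,0,0,0,0,0,56],[0,0,0,0,0,0,56],[0,0,0,0,0,0,56],[0,0,0,0,0,0,56]],
])

```text
time_s: 4.1
eef_pos: [0.5761, -0.0118, 0.1923]
eef_rot: [0.001, 0.845, 0.534, 0.001]
wrist_force: [0.4, 0.1, 0.2]
opening: 0.659
grasp_force: 0.0
```

```bash
python3 - <<'E'
from h import *
b=ctrl.camera('side'); cv2.imwrite('pics/s1.png',cv2.resize(b['frame'][140:300,210:400],None,fx=4,fy=3.7,interpolation=cv2.INTER_CUBIC)[:600,:800])
o=ctrl.get_obs();print(o['eef_pos'],o['wrist_force'],o['opening'])
# arc rows: tool x,y offset per row for rotation about pivot, pivot in tool coords
p=np.array([.6312,.1074])-o['eef_pos'][:2]; print(np.hypot(*p),np.degrees(np.arctan2(*(-p[::-1]))))
E
```

```text
[ 0.5760396  -0.01182352  0.19225282] [ 0.45675473 -0.03439141  0.35070686] 0.6552999316091621
0.13136558722383362 -114.82827000025512
```

View pics/s1.png

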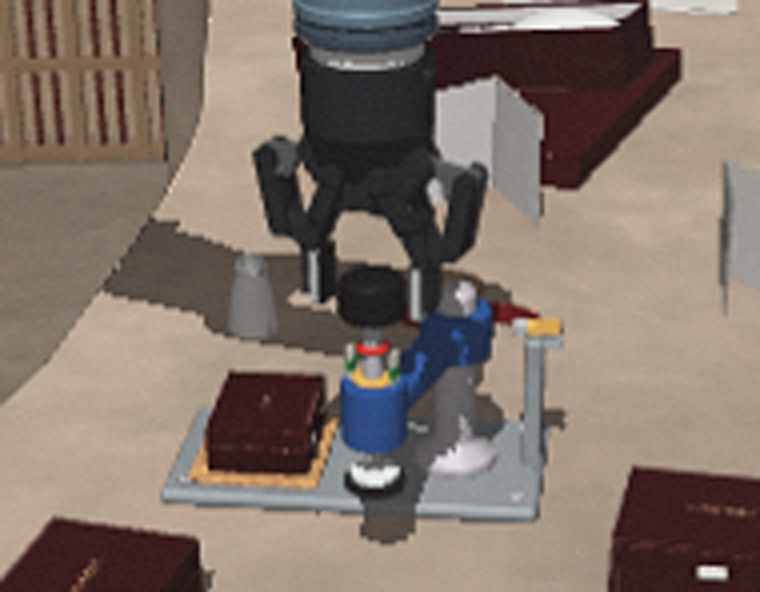

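The fingers cage the knob (pads at x≈318 and 425, knob at 372) and the plunger is up. Next I swing it along the arc.

Request:
jog_arm([
  [[0.1,-3.9,0,0,0,0.03,56],[0.1,-3.9,0,0,0,0.03,56],[0.1,-5.2,0,0,0,0.04,56],[0.1,-5.2,0,0,0,0.04,56],[0.1,-5.2,0,0,0,0.04,56],[0.1,-5.2,0,0,0,0.04,56],[0.1,-5.2,0,0,0,0.04,56],[0.1,-5.2,0,0,0,0.04,56],[0.1,-5.2,0,0,0,0.04,56],[0.1,-5.2,0,0,0,0.04,56]],
])

```text
time_s: 5.15
eef_pos: [0.5362, 0.0173, 0.192]
eef_rot: [0.001, 0.931, 0.364, 0.001]
wrist_force: [0.7, -0.8, -0.2]
opening: 0.655
grasp_force: 0.4
```

Request:
jog_arm([
  [[0.1,-5.2,0,0,0,0.04,56],[0.1,-5.2,0,0,0,0.04,56],[0.1,-5.2,0,0,0,0.04,56],[0.1,-5.2,0,0,0,0.04,56],[0.1,-5.2,0,0,0,0.04,56],[0.1,-5.2,0,0,0,0.04,56],[0.1,-5.2,0,0,0,0.04,56],[0.1,-5.2,0,0,0,0.04,56],[0.1,-5.2,0,0,0,0.04,56],[0.1,-5.2,0,0,0,0.04,56]],
])

```text
time_s: 6.15
eef_pos: [0.5094, 0.0615, 0.192]
eef_rot: [0.0, 0.985, 0.172, 0.001]
wrist_force: [0.4, -1.0, -0.3]
opening: 0.656
grasp_force: 0.4
```

```bash
cat > look.py <<'E'
from m import *; import sys
a=ctrl.camera('top');b=ctrl.camera('side')
s=cv2.resize(b['frame'][170:290,220:380],None,fx=2.5,fy=5,interpolation=cv2.INTER_CUBIC); t=cv2.resize(a['frame'][180:340,210:370],(400,600))
cv2.imwrite(sys.argv[1],np.hstack([s,t]))
o=ctrl.get_obs(); p=o['eef_pos'][:2]-[.6312,.1074]; q=o['eef_rot']
print(o['eef_pos'],'r',np.hypot(*p),'swing eq',np.radians((-98.5-np.degrees(np.arctan2(p[1],p[0])))%360),'yaw y',2*np.degrees(np.arctan2(q[2],q[1]))-90,o['wrist_force'],o['opening'])
E
python3 look.py pics/l1.png
```

```text
[0.50912547 0.06190933 0.19186662] r 0.13027506589660556 swing eq 1.0657374480045114 yaw y -70.11679934543852 [-0.06541103  0.16854609 -0.17182685] 0.6554185290973918
```

View pics/l1.png

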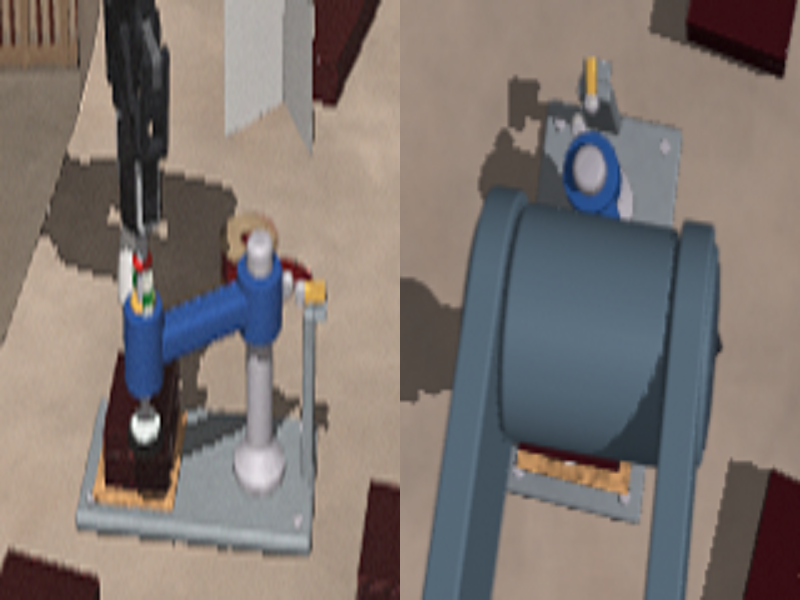

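The arm follows the fingers with the collar up, at about 1.0 rad. I continue past the roller.

Request:
jog_arm([
  [[0.1,-5.2,0,0,0,0.04,56],[0.1,-5.2,0,0,0,0.04,56],[0.1,-5.2,0,0,0,0.04,56],[0.1,-5.2,0,0,0,0.04,56],[0.1,-5.2,0,0,0,0.04,56],[0.1,-5.2,0,0,0,0.04,56],[0.1,-5.2,0,0,0,0.04,56],[0.1,-5.2,0,0,0,0.04,56],[0.1,-5.2,0,0,0,0.04,56],[0.1,-5.2,0,0,0,0.04,56]],
])

```text
time_s: 7.25
eef_pos: [0.5019, 0.1123, 0.1919]
eef_rot: [0.0, 1.0, -0.027, 0.001]
wrist_force: [0.8, 0.9, 0.0]
opening: 0.654
grasp_force: 0.0
```

Request:
jog_arm([
  [[0,-2.6,0,0,0,0.02,56],[0,-2.6,0,0,0,0.02,56],[0,-2.6,0,0,0,0.02,56],[0,-2.6,0,0,0,0.02,56],[0,-2.6,0,0,0,0.02,56],[0,-2.6,0,0,0,0.02,56],[0,0,0,0,0,0,56],[0,0,0,0,0,0,56],[0,0,0,0,0,0,56],[0,0,0,0,0,0,56]],
])

```text
time_s: 8.25
eef_pos: [0.503, 0.1281, 0.1913]
eef_rot: [-0.0, 0.996, -0.086, -0.0]
wrist_force: [0.8, 1.3, 0.5]
opening: 0.656
grasp_force: 0.0
```

```bash
python3 look.py pics/l2.png
```

```text
[0.50303017 0.12808163 0.19129305] r 0.12982770936153717 swing eq 1.5824255184724363 yaw y -99.92546689584957 [-1.19603821 -0.09413969 -0.41671706] 0.6518173052636597
```

View pics/l2.png

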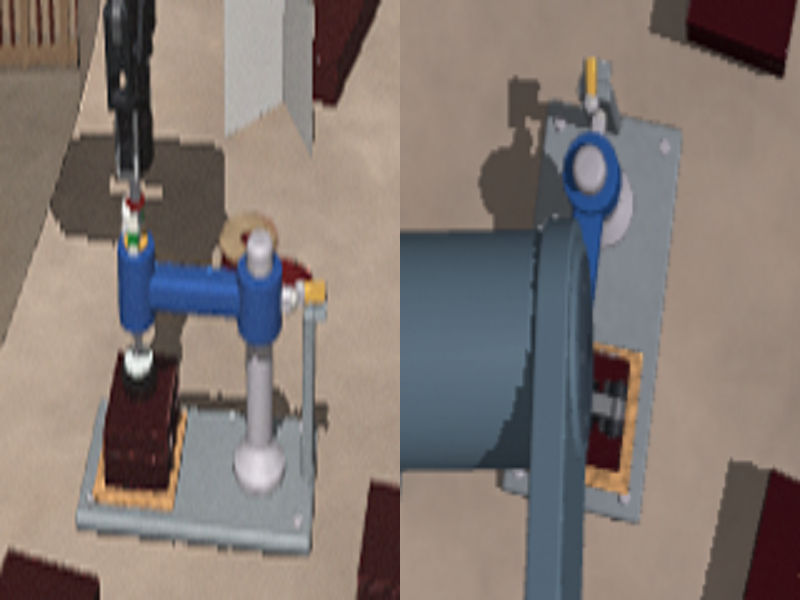

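The arm appears to have snapped in. I'll confirm by easing the trailing finger up to it and feeling the stop.

Request:
jog_arm([
  [[0,-1,0,0,0,0,56],[0,-1,0,0,0,0,56],[0,-1,0,0,0,0,56],[0,-1,0,0,0,0,56],[0,-1,0,0,0,0,56],[0,-1,0,0,0,0,56],[0,-1,0,0,0,0,56],[0,0,0,0,0,0,56],[0,0,0,0,0,0,56],[0,0,0,0,0,0,56]],
])

```text
time_s: 9.35
eef_pos: [0.5042, 0.1339, 0.1913]
eef_rot: [0.001, 0.996, -0.087, -0.0]
wrist_force: [-1.0, -5.7, 0.9]
opening: 0.655
grasp_force: 2.9
```

It stopped firmly: 5.7 N with the knob near y=0.126, so the arm is seated. Next I centre, open, rise and shut the fingers.

Request:
jog_arm([
  [[0,3.5,0,0,0,0,56],[0,3.5,0,0,0,0,70],[0,0,0,0,0,0,85],[0,0,-10,0,0,0,85],[0,0,-15,0,0,0,85],[0,0,-15,0,0,0,85],[0,0,-15,0,0,0,85],[0,0,-15,0,0,0,60],[0,0,0,0,0,0,0],[0,0,0,0,0,0,0]],
])

```text
time_s: 10.35
eef_pos: [0.5032, 0.1283, 0.2616]
eef_rot: [-0.0, 0.996, -0.086, 0.0]
wrist_force: [-0.3, -0.4, -0.5]
opening: 0.505
grasp_force: 0.0
```

Request:
jog_arm([
  [[0,0,0,0,0,0,0],[0,0,0,0,0,0,0],[0,0,0,0,0,0,0],[0,0,0,0,0,0,0],[0,0,0,0,0,0,0],[0,0,0,0,0,0,0],[0,0,0,0,0,0,0],[0,0,0,0,0,0,0],[0,0,0,0,0,0,0],[0,0,0,0,0,0,0]],
])

```text
time_s: 11.35
eef_pos: [0.503, 0.1282, 0.2613]
eef_rot: [-0.0, 0.996, -0.086, 0.0]
wrist_force: [0.4, 1.3, -0.1]
opening: -0.003
grasp_force: 0.0
```

```bash
python3 look.py pics/l3.png; python3 - <<'E'
from h import *
b=ctrl.camera('side');P=cloud(b);f=b['frame']
dark=(f.max(2)<75)&(b['z_map']>0)&(abs(P[...,0]-.503)<.04)&(abs(P[...,1]-.115)<.05)&(P[...,2]>.17)&(P[...,2]<.228)
q=P[dark];print(len(q),q.min(0),q.max(0),q.mean(0))
hsv=cv2.cvtColor(f,cv2.COLOR_BGR2HSV)
bl=(hsv[...,0]>95)&(hsv[...,0]<130)&(hsv[...,1]>120)&(abs(P[...,0]-.503)<.05)&(abs(P[...,1]-.115)<.06)&(P[...,2]>.08)&(P[...,2]<.16)
q=P[bl];print('bushing',q.min(0),q.max(0))
E
```

```text
[0.50302474 0.12815773 0.26130748] r 0.1298452157832422 swing eq 1.5829974268434992 yaw y -99.92341050663988 [-0.00119891  0.23630622  0.42339273] 0.00030496198440096913
197 [0.48339169 0.09870315 0.18382284] [0.51989848 0.14130297 0.22133556] [0.50190163 0.11315486 0.2091734 ]
bushing [0.48322458 0.09917787 0.10242935] [0.55102319 0.12991938 0.1477002 ]
```

View pics/l3.png

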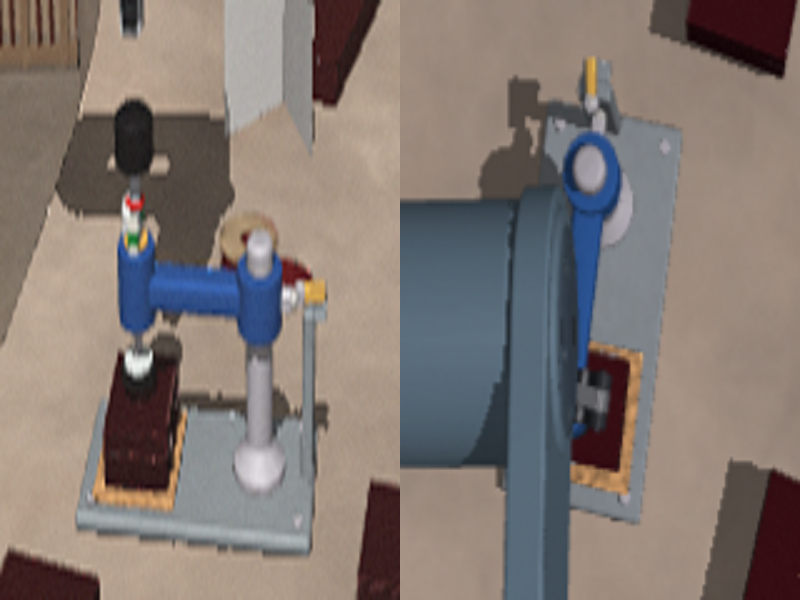

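The arm is in line with the base and the plunger is up. The knob top is at z=0.221 near (0.502, 0.126). I come down to just above it, then press slowly.

Request:
jog_arm([
  [[0,1.5,7,0,0,0,0],[0,0,7,0,0,0,0],[0,0,6,0,0,0,0],[0,0,5,0,0,0,0],[0,0,5,0,0,0,0],[0,0,4,0,0,0,0],[0,0,2,0,0,0,0],[0,0,2,0,0,0,0],[0,0,1,0,0,0,0],[0,0,0,0,0,0,0]],
])

```text
time_s: 12.5
eef_pos: [0.5028, 0.1267, 0.2223]
eef_rot: [-0.0, 0.996, -0.086, -0.0]
wrist_force: [0.4, -0.7, -0.4]
opening: -0.003
grasp_force: 0.0
```

Request:
jog_arm([
  [[0,0,1,0,0,0,0],[0,0,1,0,0,0,0],[0,0,1,0,0,0,0],[0,0,1,0,0,0,0],[0,0,1,0,0,0,0],[0,0,1,0,0,0,0],[0,0,1,0,0,0,0],[0,0,0,0,0,0,0],[0,0,0,0,0,0,0],[0,0,0,0,0,0,0]],
])

```text
time_s: 13.5
eef_pos: [0.5032, 0.1267, 0.2163]
eef_rot: [-0.0, 0.996, -0.086, 0.001]
wrist_force: [-1.8, 0.4, 6.0]
opening: -0.002
grasp_force: 2.9
```

Request:
jog_arm([
  [[0,0,1,0,0,0,0],[0,0,1,0,0,0,0],[0,0,1,0,0,0,0],[0,0,1,0,0,0,0],[0,0,1,0,0,0,0],[0,0,1,0,0,0,0],[0,0,1,0,0,0,0],[0,0,1,0,0,0,0],[0,0,0,0,0,0,0],[0,0,0,0,0,0,0]],
])

```text
time_s: 14.5
eef_pos: [0.5034, 0.1267, 0.2094]
eef_rot: [-0.0, 0.996, -0.086, 0.001]
wrist_force: [-4.0, -0.9, 12.9]
opening: -0.003
grasp_force: 6.3
```

Request:
jog_arm([
  [[0,0,1,0,0,0,0],[0,0,1,0,0,0,0],[0,0,1,0,0,0,0],[0,0,0.8,0,0,0,0],[0,0,0,0,0,0,0],[0,0,0,0,0,0,0],[0,0,0,0,0,0,0],[0,0,0,0,0,0,0],[0,0,0,0,0,0,0],[0,0,0,0,0,0,0]],
])

```text
time_s: 15.5
eef_pos: [0.5035, 0.1267, 0.2062]
eef_rot: [-0.0, 0.996, -0.086, 0.001]
wrist_force: [-5.5, -0.7, 16.0]
opening: -0.0
grasp_force: 8.2
```

```bash
python3 look.py pics/l4.png
```

```text
[0.50353885 0.1267479  0.2062206 ] r 0.12911897502775677 swing eq 1.5728553973995414 yaw y -99.90902348290444 [-6.9709423  -0.34234953 16.28118009] 0.0023876623771049137
```

View pics/l4.png

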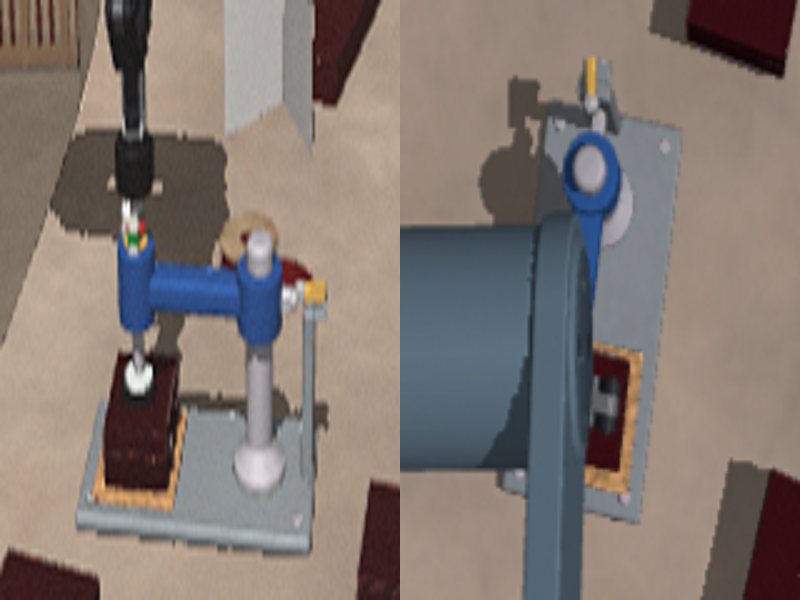

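The collar is down in the green zone, the foot is on the case and the arm is seated. The readings, 15 mm down at 16 N, match the text. Now I hold.

Request:
jog_arm([
  [[0,0,0,0,0,0,0],[0,0,0,0,0,0,0],[0,0,0,0,0,0,0],[0,0,0,0,0,0,0],[0,0,0,0,0,0,0],[0,0,0,0,0,0,0],[0,0,0,0,0,0,0],[0,0,0,0,0,0,0],[0,0,0,0,0,0,0],[0,0,0,0,0,0,0]],
])

```text
time_s: 16.6
eef_pos: [0.5036, 0.1267, 0.2062]
eef_rot: [-0.0, 0.996, -0.086, 0.001]
wrist_force: [-5.8, -0.8, 15.9]
opening: 0.0
grasp_force: 8.2
```

Request:
jog_arm([
  [[0,0,0,0,0,0,0],[0,0,0,0,0,0,0],[0,0,0,0,0,0,0],[0,0,0,0,0,0,0],[0,0,0,0,0,0,0],[0,0,0,0,0,0,0],[0,0,0,0,0,0,0],[0,0,0,0,0,0,0],[0,0,0,0,0,0,0],[0,0,0,0,0,0,0]],
])

```text
time_s: 17.6
eef_pos: [0.5036, 0.1267, 0.2062]
eef_rot: [-0.0, 0.996, -0.086, 0.001]
wrist_force: [-5.5, -1.2, 15.5]
opening: -0.001
grasp_force: 8.2
```

Request:
jog_arm([
  [[0,0,0,0,0,0,0],[0,0,0,0,0,0,0],[0,0,0,0,0,0,0],[0,0,0,0,0,0,0],[0,0,0,0,0,0,0],[0,0,0,0,0,0,0],[0,0,0,0,0,0,0],[0,0,0,0,0,0,0],[0,0,0,0,0,0,0],[0,0,0,0,0,0,0]],
])

```text
time_s: 18.6
eef_pos: [0.5035, 0.1267, 0.2062]
eef_rot: [-0.0, 0.996, -0.086, 0.001]
wrist_force: [-5.7, -0.1, 16.0]
opening: -0.001
grasp_force: 8.2
```

Request:
jog_arm([
  [[0,0,0,0,0,0,0],[0,0,0,0,0,0,0],[0,0,0,0,0,0,0],[0,0,0,0,0,0,0],[0,0,0,0,0,0,0],[0,0,0,0,0,0,0],[0,0,0,0,0,0,0],[0,0,0,0,0,0,0],[0,0,0,0,0,0,0],[0,0,0,0,0,0,0]],
])

```text
time_s: 19.6
eef_pos: [0.5035, 0.1267, 0.2062]
eef_rot: [-0.0, 0.996, -0.086, 0.001]
wrist_force: [-6.6, -0.2, 16.7]
opening: 0.001
grasp_force: 8.2
```

```bash
python3 -c "
from bench import ctrl
o=ctrl.get_obs();print(o['eef_pos'],o['wrist_force']);print(ctrl.hand_in())"
```

```text
[0.50354966 0.1267188  0.20620992] [-6.60763269 -0.24934149 16.69495419]
the job is handed in; nothing more can be done
None
```

I handed the job in with the arm seated and the plunger held about 15 mm down at roughly 16 N for over 4 s, with the collar in the green zone and the robot still pressing; no verdict was returned.

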